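# Load the collar and close the mould

## Task

Pick the amber flanged collar off the table and seat it, flange down, in the round nest of the lower mould half. Then take the top mould plate by its handle from the sloping rest and lower it, without dropping it, over the two locating pins until it lies flush on the block all round, with the collar still home in its nest; let go and leave the plain ring, the plain bush and the scriber where they are.

Things in the scene. Friction and masses are not known exactly. Their poses are not given: they have to be found in the camera images.
- mould: (All sizes here are in mm.) Lower mould half: fixed dark steel block 130 (x) x 200 (y) x 40 high, level, yaw varies. Origin: centre of its underside on the table, z up. In the middle of its top a round blind nest, diameter 68, 10 deep. Two upright steel locating pins at (0, +75) and (0, -75), diameter 12, standing 28 above the block's top, the last 9 tapering to diameter 5.
- nest (a point): Centre of the nest's floor: on the mould's z axis, 30 above its origin.
- plate: Top mould plate, loose, aluminium, 110 (x) x 184 (y) x 12 thick, about 0.6 kg, lying on the sloping rest at 35 degrees. Origin: centre of its underside; z its normal, on the handle side. Through holes of diameter 14 at (0, +75) and (0, -75) for the pins; a bore of 48 in the middle clears the collar's hub. Either way round (half turn) fits.
- handle (a point): Centre of the plate's handle, 57 along z from the plate's origin: a flat dark steel bar along the plate's y, 94 long, 10 thick (x), 26 tall (z 44 to 70), standing over the bore on two posts 10 square at y = +-42. It leans with the plate, towards the rest's low side.
- rack: Sloping rest: fixed grey sheet-metal stand, 150 along the slope, 210 wide (y). Origin on the table under its board's centre, whose top is 62 up; the board rises towards +x of the rest at 35 degrees; a lip 8 proud holds the plate's low (-x) edge. The rest and the mould change sides.
- collar: Amber rubber collar, loose, about 0.08 kg, standing flange down on the table between the mould and the rest, in a row with the ring and the bush (order varies). Flange diameter 64, 8 thick; hub above it diameter 36, top 32 above the underside; through bore 22. Origin: centre of its underside; z up.
- ring: Bystander: plain amber ring, outer diameter 64, bore 36, 14 high, no hub. Origin: centre of its underside.
- bush: Bystander: plain amber bush, diameter 36, 36 high, no flange. Origin: centre of its underside.
- scriber: Bystander: small screwdriver-like scriber, 150 long, lying beyond the row of rubber parts.

How it is judged:
By the outcome, as a careful person would: the job done as asked, in the order asked, and still so for the second after the job is handed in, with the robot touching nothing.
It also fails if it takes over 67 s, if anything falls off the work surface, if the arm or the gripper's body presses on something with over 40 N, if the wrist force passes 120 N, or if a joint passes its speed limit or range.

## Robot

A 6-joint arm with a two-finger parallel gripper is mounted at the origin on the work surface. World frame = base frame: x ahead of the robot, y to its left, z up, the work surface at z = 0. Lengths are in m, angles in rad, forces in N, time in s.
With the tool pointing down it reaches from about 0.35 to 0.8 m from the base axis. Payload 7.3 kg.
Tool frame: the origin (TCP) lies between the finger pads; the fingertips stand 25 mm ahead of it and the grasp point (between the pads) lies 6 mm ahead of it (r.tip_extent is the distance from the TCP to the fingertips, in m); z points along the fingers, y is the line along which they close (so a half turn about z gives the same grasp; the last joint's range is limited). The gripper opens to 85 mm and grips with 20 to 120 N. Pads are 22 mm wide; open, the fingers measure 114 mm over their backs; the gripper's body (76 mm by 85 mm) begins 54 mm behind the grasp point. The pads swing forward as they close: fully open they stand 13 mm farther back than shut.
Start: joints at [-0.146, 0.342, 1.524, -0, 1.275, -0.146], TCP at [0.525, 0, 0.256] pointing down, gripper open.
Joint ranges: [-2.53, 2.53], [-0.77, 2.02], [0.04, 2.7], [-1, 4.14], [0.28, 2.66], [-3.11, 3.11]. Speed limits (rad/s): [2.57, 2.57, 3.14, 3.14, 3.14, 3.14].

## Interface

Orientations are given as a unit quaternion [x, y, z, w].
In Python, from workcell import r, command_gripper, optics gives the robot as it stands. The module is installed in compiled form; this text tells all that it offers. Calls block until the motion is done:
- r.reach(position, orientation): joint-space move of the TCP to a pose.
- r.move_straight(position, orientation=None, speed=0.15, max_force=None): straight line of the TCP; orientation=None keeps the orientation; speed is the mean speed in m/s. With max_force (N) it stops when the force on the tool has changed by that much, and returns True; else False.
- r.movej(angles): joint-space move.
- command_gripper(opening, force=None): finger opening in m; force is the grip in N (None keeps the last); returns when the fingers have stopped.
- r.hold(seconds).
- r.solve_ik(position, orientation): joint angles nearest the present ones, or None.
- r.read_state(): the state.
- optics.get_image(name): name is "scene" or "side" or "wrist"; returns (picture, depth): 420x560x3 uint8, red, green, blue; 420x560 float32, m along the optical axis (not along the pixel's ray), 0 where there is no reading.
- optics.camera_model(name): a dict with "K" (3x3 intrinsics, pixels), "R" (3x3) and "t" (3): a world point X has camera coordinates R X + t; the wrist camera has in their place "tool_from_camera" (4x4, takes a point from camera to tool coordinates, whose origin is the TCP and whose axes are the flange's). Camera axes: x right, y down, z forward; pixel columns grow to the right and rows downward; lengths in m; the calibration is good to about 2 mm. A picture is of the moment at which its call begins: read the wrist's pose just before it. camera_model takes no time and is no camera call.
A pose or a line that the arm cannot do raises r.PlanningError and nothing moves.
- r.finish_job(): hands the job in; it is judged then, once.
The state is a dict: "time_s": time; "joint_positions": joint angles; "dq": joint speeds; "tau": joint torques, N m; "eef_pos": TCP position; "eef_rot": TCP orientation; "contact_force": force on the tool from outside, world axes, zero at the start; "torque": the same for the moment, N m; "grip_width": finger opening in m; "grip_force": force on a finger pad.
Only numpy, scipy, OpenCV 4.12 (cv2) and the standard library are available. Lean on these libraries where they do the work, as an engineer would, in place of code of your own. Each camera call takes 0.05 s, during which the arm holds its last target. There are 200 camera calls.

## Working session

There is one attempt and no reset: what is moved stays moved. The work goes in short steps, each a Python script; the robot and the scene stay as the last script left them, time stands still between calls to the robot, and variables do not carry over. Pictures are saved under pics/ and viewed, at most 10 in all, crops included, and the job is handed in when it is done.

```bash
mkdir -p pics; cat > h.py <<'E'
import numpy as np, cv2
from scipy.spatial.transform import Rotation as Rot
from workcell import r, command_gripper, optics
def cloud(name):
    s=r.read_state(); im,d=optics.get_image(name); m=optics.camera_model(name); K=m["K"]
    v,u=np.mgrid[:420,:560]; P=np.stack([(u-K[0,2])/K[0,0]*d,(v-K[1,2])/K[1,1]*d,d],-1)
    if name=="wrist":
        T=np.array(m["tool_from_camera"]); P=P@T[:3,:3].T+T[:3,3]
        P=P@Rot.from_quat(s["eef_rot"]).as_matrix().T+s["eef_pos"]
    else: P=(P-np.array(m["t"]))@np.array(m["R"])
    P[d<=0]=np.nan
    return im,P
def save(n,im): cv2.imwrite("pics/"+n,im[...,::-1])
E
python3 - <<'E'
from h import *
ims=[]
for n in("scene","side"):
    im,P=cloud(n); save(n+"0.png",im); np.savez(n+"0.npz",im=im,P=P)
    m=optics.camera_model(n); print(n,(-np.array(m["R"]).T@m["t"]).round(3))
print(r.read_state())
E
```

```text
scene [0.981 0.548 0.721]
side [0.502 0.676 0.474]
{'time_s': 0.1, 'joint_positions': array([-1.46004191e-01,  3.42648481e-01,  1.52490551e+00,  1.41526907e-05,
        1.27540347e+00, -1.45996913e-01]), 'dq': array([ 0.00066429, -0.00285047, -0.00117273,  0.00023873, -0.00097222,
        0.00060146]), 'tau': array([ 1.46845858e-03, -4.34446299e+01, -2.46491075e+01, -2.49143095e-04,
        4.66253536e-03,  6.72989302e-06]), 'eef_pos': array([5.24683438e-01, 7.05572670e-05, 2.55703381e-01]), 'eef_rot': array([ 7.07110650e-01,  7.07102583e-01, -4.01768211e-04, -5.51638665e-04]), 'contact_force': array([ 0.11351664,  1.17827963, -0.94121893]), 'torque': array([ 0.02233199,  0.02455995, -0.0385557 ]), 'grip_force': 0.0, 'grip_width': 0.0852884324840436}
```

View pics/scene0.png

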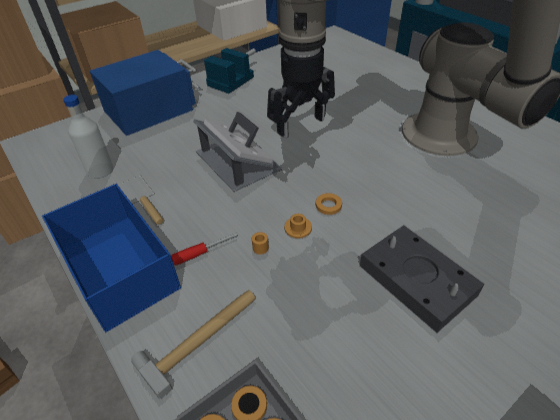

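View pics/side0.png

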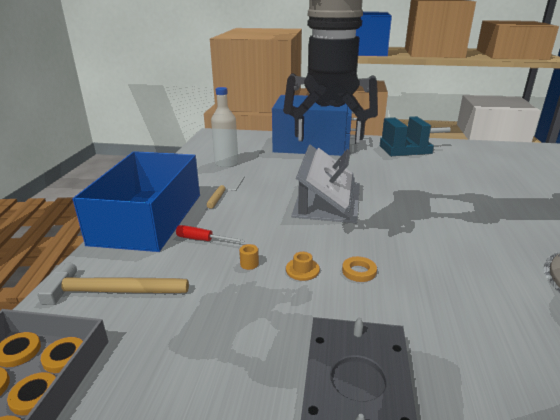

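The scene view shows the collar at about (298,226), between the bush (260,243) and the ring (329,204). The mould pins are at (393,242) and (455,290), and the plate lies on the rest near (240,145). The side view agrees, with the collar at (303,265) and the mould at (360,375).

```bash
python3 - <<'E'
from h import *
for n,box,mb,pb in(("scene",(280,205,316,240),(355,225,485,330),(190,100,290,190)),("side",(284,248,322,282),(300,315,420,420),(285,140,370,220))):
    D=np.load(n+"0.npz"); im=D["im"].astype(int);P=D["P"]
    def sub(b): return im[b[1]:b[3],b[0]:b[2]].reshape(-1,3),P[b[1]:b[3],b[0]:b[2]].reshape(-1,3)
    c,p=sub(box); a=(c[:,0]-c[:,2]>60); p=p[a]
    fl=p[(p[:,2]>.004)&(p[:,2]<.012)]; hub=p[p[:,2]>.027]
    for q in(fl,hub): print(n,"collar",len(q),(np.nanmin(q,0)).round(4),np.nanmax(q,0).round(4), cv2.minEnclosingCircle(q[:,:2].astype(np.float32)))
    c,p=sub(mb); t=p[(abs(p[:,2]-.04)<.005)&(c.max(1)<110)]
    print("mould",len(t),np.median(t[:,2]),cv2.minAreaRect(t[:,:2].astype(np.float32)))
    pin=p[(p[:,2]>.05)&(p[:,2]<.08)]; 
    print("pins",len(pin)); 
    if len(pin)>4:
        k=cv2.kmeans(pin[:,:2].astype(np.float32),2,None,(3,20,1e-5),5,0); print(k[2])
    c,p=sub(pb); 
    ok=(p[:,2]>.02)&(p[:,2]<.2)&(c.max(1)>0); q=p[ok]; 
    # ransac plane
    best=0;rng=np.random.default_rng(0)
    for _ in range(500):
        s=q[rng.choice(len(q),3,False)]; nn=np.cross(s[1]-s[0],s[2]-s[0]); nn/=np.linalg.norm(nn)+1e-12
        i=abs((q-s[0])@nn)<.003
        if i.sum()>best: best=i.sum();I=i
    Q=q[I]; m=Q.mean(0); nn=np.linalg.svd(Q-m,full_matrices=False)[2][2]; nn*=np.sign(nn[2])
    print("plane",best,len(q),m.round(4),nn.round(4),"tilt",np.degrees(np.arccos(nn[2])),Q.min(0).round(3),Q.max(0).round(3))
    h=q[((q-m)@nn>.035)&((q-m)@nn<.075)]; print("handle",len(h),h.mean(0).round(4),h.min(0).round(3),h.max(0).round(3))
E
python3 - <<'E'
import cv2
a=cv2.imread('pics/scene0.png')[95:195,185:295];b=cv2.imread('pics/side0.png')[130:230,280:390]
cv2.imwrite('pics/crop1.png',cv2.resize(cv2.hconcat([a,b]),None,fx=3.6,fy=3.6,interpolation=2))
E
```

```text
scene collar 242 [0.528  0.003  0.0051] [0.5902 0.0654 0.0119] ((0.5598644614219666, 0.033864643424749374), 0.03193124756217003)
scene collar 118 [0.5429 0.0172 0.0273] [0.5776 0.0509 0.0357] ((0.5593912601470947, 0.03337358310818672), 0.018447168171405792)
mould 4809 0.041156635805113785 ((0.4625664949417114, 0.2989264130592346), (0.20132334530353546, 0.13324257731437683), 89.88033294677734)
pins 100
[[0.4657244  0.37490508]
 [0.4655386  0.22618859]]
plane 764 2329 [ 0.5275 -0.2509  0.0778] [-0.5664  0.0275  0.8236] tilt 34.548775838821086 [ 0.472 -0.357  0.037] [ 0.571 -0.167  0.105]
handle 259 [ 0.495  -0.2562  0.1139] [ 0.483 -0.31   0.1  ] [ 0.504 -0.213  0.124]
side collar 344 [0.5287 0.0108 0.004 ] [0.5906 0.0663 0.012 ] ((0.5604059100151062, 0.035071101039648056), 0.03191476687788963)
side collar 146 [0.5435 0.0182 0.027 ] [0.5771 0.053  0.0335] ((0.5599643588066101, 0.0348316915333271), 0.01830911450088024)
mould 8146 0.03983808967937163 ((0.46276959776878357, 0.28271204233169556), (0.1693597137928009, 0.1300685703754425), 89.89856719970703)
pins 142
[[0.4639294  0.37469405]
 [0.46320155 0.22732328]]
plane 1191 3206 [ 0.5217 -0.2462  0.0709] [-0.5761  0.0257  0.817 ] tilt 35.21647924112732 [ 0.468 -0.579  0.032] [ 0.57  -0.162  0.103]
handle 165 [ 0.4941 -0.2483  0.1131] [ 0.484 -0.308  0.098] [ 0.505 -0.213  0.122]
```

View pics/crop1.png

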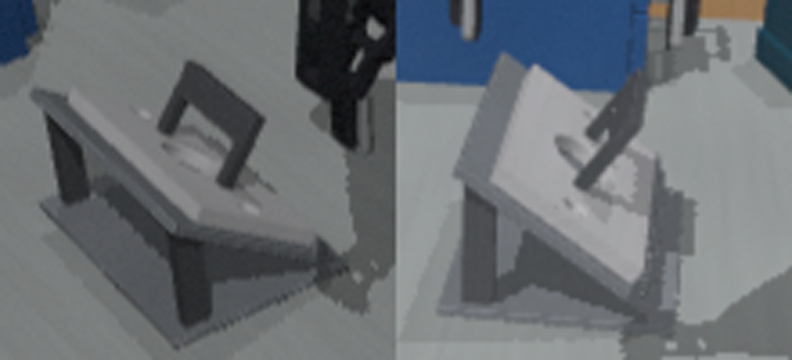

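The crop shows the plate lying square on the rest, with the handle leaning towards the low side, which faces the robot. Next I take wrist views of all three.

```bash
python3 - <<'E'
from h import *
np.set_printoptions(suppress=True,precision=4)
print(optics.camera_model("wrist"))
n=np.array([-.571,.0265,.82]); n/=np.linalg.norm(n)
py=np.array([.0,1,0]); py-=n*(py@n); py/=np.linalg.norm(py)
# tool: z=-n, y (closing)=plate x, x = y×z
px=np.cross(py,n); R=np.stack([np.cross(px,-n),px,-n],1); q=Rot.from_matrix(R).as_quat()
print(px,py,n,q)
C=np.array([.5245,-.25,.0745])  # approx top centre
H=C+n*.045; print("handle",H)
print(r.solve_ik(H,q))
qd=[.7071068,.7071068,0,0]; q1=[1,0,0,0]
for nm,p,qq in(("wp",C+n*.22,q),("wm",[.463,.30,.04+.22],qd),("wc",[.56,.034,.2],q1)):
    try: r.reach(p,qq)
    except r.PlanningError as e: print(nm,e); continue
    im,P=cloud("wrist"); s=r.read_state(); save(nm+".png",im); np.savez(nm+".npz",im=im,P=P,p=s["eef_pos"],q=s["eef_rot"]); print(nm,s["time_s"],s["joint_positions"])
a=[cv2.imread(f"pics/{k}.png") for k in("wp","wm","wc")]
E
python3 - <<'E'
import cv2,os
os.chdir('pics')
a=[cv2.resize(cv2.imread(k+".png"),(400,300)) for k in("wp","wm","wc")]
cv2.imwrite("w.png",cv2.vconcat([cv2.hconcat(a[:2]),cv2.hconcat([a[2],a[2]])]))
E
```

```text
{'K': array([[354.3703,   0.    , 278.2233],
       [  0.    , 354.3703, 206.9484],
       [  0.    ,   0.    ,   1.    ]]), 'tool_from_camera': array([[ 0.0001, -0.9462, -0.3235,  0.0825],
       [ 1.    , -0.0001,  0.0008,  0.0004],
       [-0.0008, -0.3235,  0.9462, -0.1187],
       [ 0.    ,  0.    ,  0.    ,  1.    ]])}
[0.8206 0.     0.5714] [ 0.0151  0.9996 -0.0218] [-0.5712  0.0265  0.8204] [0.6774 0.6718 0.2028 0.2207]
handle [ 0.4988 -0.2488  0.1114]
[-0.8119  0.4409  2.0625  1.1925  0.4405 -1.8625]
wp 1.3583 [-1.0208  0.0471  2.0693  0.7245  0.7961 -1.4734]
wm 3.3833 [ 0.4345  0.3881  1.444  -0.0001  1.3096  0.4356]
wc 4.55 [-0.0748  0.456   1.5083  0.0004  1.1767  1.4938]
```

View pics/w.png

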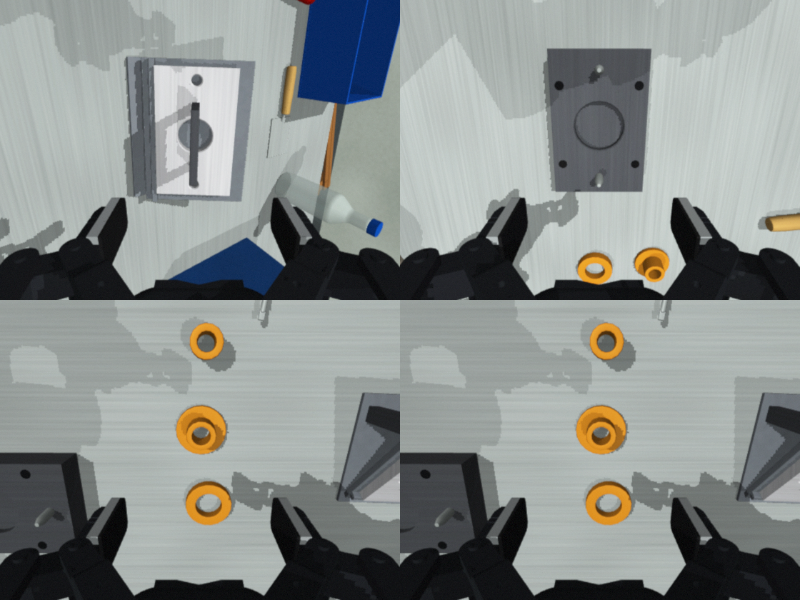

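The wrist views show all three clearly. The collar is the middle part of the row, the mould is nearly square to world axes, and the plate's far hole is at about (276,112) in full-size pixels. Now the precise numbers.

```bash
cat >> h.py <<'E'
def rays(p,q):
    m=optics.camera_model("wrist");T=np.array(m["tool_from_camera"]);K=m["K"];R=Rot.from_quat(q).as_matrix()
    v,u=np.mgrid[:420,:560]; d=np.stack([(u-K[0,2])/K[0,0],(v-K[1,2])/K[1,1],np.ones_like(u,float)],-1)
    return R@T[:3,3]+p, d@(R@T[:3,:3]).T
def onplane(p,q,n,c):   # world points where pixel rays meet plane n.x=c
    o,d=rays(p,q); return o+d*((c-o@n)/(d@n))[...,None]
E
python3 - <<'E'
from h import *
np.set_printoptions(suppress=True,precision=4)
Z=np.array([0,0,1.])
def big(mask,box):
    k=np.zeros_like(mask,np.uint8); u0,v0,u1,v1=box; k[v0:v1,u0:u1]=mask[v0:v1,u0:u1]
    n,l,s,_=cv2.connectedComponentsWithStats(k); return l==1+np.argmax(s[1:,4])
def rect(W,m,e1,e2):
    a=np.stack([W[m]@e1,W[m]@e2],1).astype(np.float32); return cv2.minAreaRect(a)
# collar
D=np.load("wc.npz");im=D["im"].astype(int);P=D["P"];m=(im[...,0]-im[...,2]>60);m[:140]=m[215:]=0
for z,lo,hi in((.008,.004,.012),(.032,.028,.036)):
    k=m&(P[...,2]>lo)&(P[...,2]<hi)
    W=onplane(D["p"],D["q"],Z,z); print("collar",z,k.sum(),cv2.minEnclosingCircle(P[k][:,:2].astype(np.float32)),cv2.minEnclosingCircle(W[k][:,:2].astype(np.float32)))
# mould
D=np.load("wm.npz");im=D["im"].astype(int);P=D["P"]
k=(abs(P[...,2]-.04)<.004);k=big(k,(180,50,380,275));W=onplane(D["p"],D["q"],Z,.04)
print("mould z",np.median(P[k][:,2]),rect(W,k,np.eye(3)[0],np.eye(3)[1]),rect(P,k,np.eye(3)[0],np.eye(3)[1]))
c=np.array([.463,.3]); kn=(abs(P[...,2]-.03)<.004)&(np.hypot(*(P[...,:2]-c).transpose(2,0,1))<.04)
print("nest floor",kn.sum(),np.median(P[kn][:,2]),cv2.minEnclosingCircle(P[kn][:,:2].astype(np.float32)))
# nest rim: hole in top component
h=(~k)&(np.hypot(*(W[...,:2]-c).transpose(2,0,1))<.045); h=big(h,(180,50,380,275)); print("nest rim",cv2.minEnclosingCircle(W[h][:,:2].astype(np.float32)))
kp=(P[...,2]>.048)&(P[...,2]<.075); 
for s in(1,-1):
    q=P[kp&(s*(P[...,1]-.3)>.05)&(abs(P[...,1]-.3)<.09)&(abs(P[...,0]-.463)<.05)]; print("pin",len(q),q.mean(0),np.median(q,0),q.min(0),q.max(0))
# plate
D=np.load("wp.npz");im=D["im"].astype(int);P=D["P"]
n=np.array([-.5712,.0265,.8204]); C=np.array([.5245,-.25,.0745])
for it in range(3):
    k=(abs((P-C)@n)<.004)&(im.min(-1)>110)
    k=big(k,(205,80,345,282)); Q=P[k]; C=Q.mean(0); n=np.linalg.svd(Q-C,full_matrices=False)[2][2]; n*=np.sign(n[2])
print("plane",C,n,np.degrees(np.arccos(n[2])),"rms",((Q-C)@n).std())
py=np.array([0,1.,0]);py-=n*(py@n);py/=np.linalg.norm(py);px=np.cross(py,n)
W=onplane(D["p"],D["q"],n,C@n); R=rect(W,k,px,py); print(R); cc=px*R[0][0]+py*R[0][1]+n*(C@n); print("plate top centre",cc)
dz=(P-cc)@n; X=(P-cc)@px;Y=(P-cc)@py
kh=(dz>.05)&(dz<.066)&(abs(X)<.04)&(abs(Y)<.07); a=np.stack([X[kh],Y[kh]],1).astype(np.float32); print("handle",kh.sum(),a.mean(0),np.median(dz[kh]),cv2.minAreaRect(a))
Wx=(W-cc)@px;Wy=(W-cc)@py; hh=(im.max(-1)<115)&(np.hypot(Wx,abs(Wy)-.075)<.012)
for s in(1,-1):
    j=hh&(s*Wy>0); print("hole",j.sum(),Wx[j].mean() if j.any() else 0,Wy[j].mean() if j.any() else 0)
E
```

```text
collar 0.008 2225 ((0.5611491203308105, 0.030856860801577568), 0.031953878700733185) ((0.5615618824958801, 0.031243424862623215), 0.03176599368453026)
collar 0.032 884 ((0.5613693594932556, 0.03076709248125553), 0.01811034604907036) ((0.5619392395019531, 0.031196556985378265), 0.018116474151611328)
mould z 0.04094193939528758 ((0.46454766392707825, 0.29927346110343933), (0.19956447184085846, 0.1303556114435196), 89.89007568359375) ((0.4642240107059479, 0.2976832091808319), (0.1999002993106842, 0.1304015815258026), 89.88227081298828)
nest floor 3461 0.03098236671731977 ((0.46419161558151245, 0.29688560962677), 0.034005723893642426)
nest rim ((0.464617520570755, 0.29988229274749756), 0.03367970883846283)
pin 155 [0.4642 0.3728 0.0646] [0.4646 0.3729 0.0645] [0.4586 0.3669 0.0495] [0.4698 0.3784 0.0702]
pin 164 [0.464  0.2257 0.0608] [0.4636 0.2261 0.0616] [0.4585 0.2199 0.0481] [0.4698 0.229  0.07  ]
plane [ 0.5215 -0.2556  0.0721] [-0.5744  0.0235  0.8183] 35.08979596526759 rms 0.0007925855316492131
((0.46745508909225464, -0.2579007148742676), (0.18512940406799316, 0.11117168515920639), 88.09574127197266)
plate top centre [ 0.5208 -0.2636  0.0717]
handle 1278 [0.0009 0.002 ] 0.057982166731058854 ((0.0007771067321300507, -0.0012152567505836487), (0.09420738369226456, 0.009967817924916744), 88.10063171386719)
hole 154 0.0033557791769054054 0.07526402901967844
hole 136 -0.0018580152014859765 -0.07097296724165938
```

Wrist and fixed cameras differ by about 3 mm. A second mould view with the wrist turned by half gives the wrist camera's bias directly.

```bash
python3 - <<'E'
from h import *
np.set_printoptions(suppress=True,precision=4)
r.reach([.463,.30,.26],[.7071068,-.7071068,0,0])
im,P=cloud("wrist"); s=r.read_state(); save("wm2.png",im); np.savez("wm2.npz",im=im,P=P,p=s["eef_pos"],q=s["eef_rot"]); print(s["time_s"],s["eef_pos"],s["joint_positions"][5])
def big(mask,ctr):
    n,l,st,_=cv2.connectedComponentsWithStats(mask.astype(np.uint8)); return l==1+np.argmax(st[1:,4])
out=[]
for f in("wm","wm2"):
    D=np.load(f+".npz");P=D["P"]; near=(abs(P[...,0]-.463)<.09)&(abs(P[...,1]-.3)<.12)
    k=big(near&(abs(P[...,2]-.04)<.004),0); R=cv2.minAreaRect(P[k][:,:2].astype(np.float32))
    kn=(abs(P[...,2]-.03)<.004)&(np.hypot(*(P[...,:2]-R[0]).transpose(2,0,1))<.037)
    h=cv2.minEnclosingCircle(P[kn][:,:2].astype(np.float32)); print(f,R,np.median(P[k][:,2]),"nest",h)
    out.append([*R[0],np.median(P[k][:,2])])
    for s in(1,-1):
        q=P[near&(P[...,2]>.048)&(s*(P[...,1]-R[0][1])>.05)]; print("pin",len(q),(q.min(0)+q.max(0))/2)
a,b=np.array(out); print("mean",(a+b)/2,"half diff (world, wm)",(a-b)/2)
D=np.load("wp.npz");im=D["im"].astype(int);P=D["P"]
n=np.array([-.5744,.0235,.8183]);C=np.array([.5215,-.2556,.0721])
k=(abs((P-C)@n)<.004)&(im.min(-1)>110);k[:,:205]=k[:80]=k[282:]=k[:,345:]=0;k=big(k,0);Q=P[k];C=Q.mean(0)
Rq=Rot.from_quat(D["q"]).as_matrix(); t=(P-D["p"])@Rq; Qt=t[k]; print("plane z tool",np.polyfit(Qt[:,1],Qt[:,2],1),np.polyfit(Qt[:,0],Qt[:,2],1))
print("plate in tool",cv2.minAreaRect(Qt[:,:2].astype(np.float32)),np.median(Qt[:,2]))
z0=np.median(Qt[:,2]);kh=(t[...,2]<z0-.052)&(t[...,2]>z0-.064)&(np.abs(t[...,1])<.05)&(abs(t[...,0])<.07)
print("handle in tool",kh.sum(),cv2.minAreaRect(t[kh][:,:2].astype(np.float32)),np.median(t[kh][:,2]))
for f in("wm","wm2"):
    D=np.load(f+".npz");print(f,Rot.from_quat(D["q"]).as_matrix(),D["p"])
E
```

```text
8.0917 [0.4631 0.2999 0.2599] -2.7054400213308045
wm ((0.4642240107059479, 0.2976832091808319), (0.1999002993106842, 0.1304015815258026), 89.88227081298828) 0.04094193939528758 nest ((0.46419161558151245, 0.29688560962677), 0.034005723893642426)
pin 155 [0.4642 0.3727 0.0599]
pin 164 [0.4641 0.2245 0.059 ]
wm2 ((0.46353161334991455, 0.2973482608795166), (0.20032256841659546, 0.1305556446313858), 89.94453430175781) 0.04091070809288436 nest ((0.463674396276474, 0.29744383692741394), 0.034102171659469604)
pin 160 [0.4634 0.3698 0.0592]
pin 152 [0.4634 0.2219 0.0643]
mean [0.4639 0.2975 0.0409] half diff (world, wm) [0.0003 0.0002 0.    ]
plane z tool [-0.0039  0.2202] [-0.002   0.2202]
plate in tool ((-0.016910552978515625, -0.005251474678516388), (0.18688388168811798, 0.11193149536848068), 2.0245361328125) 0.22024175179820674
handle in tool 1271 ((-0.015542387962341309, -0.004614774137735367), (0.09421608597040176, 0.009968479163944721), 1.9613144397735596) 0.16228567760391718
wm [[ 0.0011  1.     -0.0001]
 [ 1.     -0.0011 -0.0001]
 [-0.0001 -0.0001 -1.    ]] [0.4634 0.2992 0.26  ]
wm2 [[-0.0003 -1.     -0.0001]
 [-1.      0.0003 -0.0001]
 [ 0.0001  0.0001 -1.    ]] [0.4631 0.2999 0.2599]
```

```bash
python3 - <<'E'
from h import *
np.set_printoptions(suppress=True,precision=4)
q1=[1,0,0,0];qd=[.7071068,.7071068,0,0]
def st(l): s=r.read_state(); print(l,round(s["time_s"],2),s["eef_pos"],s["contact_force"],round(s["grip_width"],4),s["grip_force"])
r.reach([.5612,.0308,.10],q1); command_gripper(.06,40)
r.move_straight([.5612,.0308,.033],speed=.1,max_force=15); r.hold(.2); st("down")
command_gripper(.0,40); st("gripped")
r.move_straight([.5612,.0308,.13],speed=.15); st("lift")
r.reach([.4639,.2973,.14],qd); r.move_straight([.4639,.2973,.085],speed=.12); r.hold(.3); st("above")
print(r.move_straight([.4639,.2973,.0635],speed=.04,max_force=8)); st("in")
E
```

```text
down 12.97 [0.5616 0.0308 0.0337] [-0.0918  0.1212  0.5806] 0.0598 0.0
gripped 13.32 [0.5614 0.0308 0.0337] [-1.1941 -0.1798  5.1526] 0.0353 39.72113781608641
lift 14.12 [0.5606 0.0308 0.1291] [ 0.1522 -0.0883 -2.5656] 0.0356 39.99191056005657
above 16.12 [0.4642 0.2975 0.0857] [-0.8433 -0.926  -1.2868] 0.0355 39.99524018727243
True
in 16.65 [0.4635 0.2971 0.0637] [-0.2306 -0.4579  4.951 ] 0.0355 40.43675730004907
```

```bash
python3 - <<'E'
from h import *
np.set_printoptions(suppress=True,precision=4)
command_gripper(.06); p=r.read_state()["eef_pos"]
r.move_straight([p[0],p[1],.14],speed=.12)
r.reach([.463,.30,.26],[.7071068,.7071068,0,0]); r.hold(.2)
im,P=cloud("wrist"); save("wm3.png",im); print(r.read_state()["time_s"])
m=(im[...,0].astype(int)-im[...,2]>60)&(abs(P[...,0]-.464)<.05)&(abs(P[...,1]-.2973)<.05)
for lo,hi in((.034,.046),(.056,.07)):
    k=m&(P[...,2]>lo)&(P[...,2]<hi); print(k.sum(),cv2.minEnclosingCircle(P[k][:,:2].astype(np.float32)),np.median(P[k][:,2]))
k=m&(P[...,2]>.034)&(P[...,2]<.045);A=np.c_[P[k][:,:2],np.ones(k.sum())];print("flange tilt",np.linalg.lstsq(A,P[k][:,2],rcond=None)[0][:2])
E
```

```text
18.6
2056 ((0.46397852897644043, 0.2948148846626282), 0.032660000026226044) 0.03891266909893604
779 ((0.4642629623413086, 0.2958112061023712), 0.01791265234351158) 0.0626769962941329
flange tilt [0.0019 0.0008]
```

View pics/wm3.png

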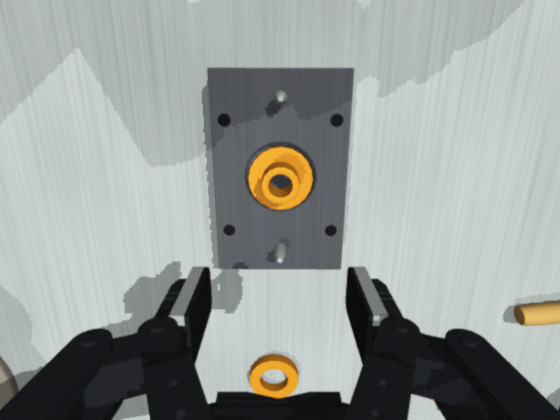

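The collar lies level and is home: the flange top reads 0.038 after the 0.9 mm depth offset. Now the plate.

```bash
python3 - <<'E'
from h import *
np.set_printoptions(suppress=True,precision=4)
def st(l): s=r.read_state(); print(l,round(s["time_s"],2),s["eef_pos"],s["contact_force"],s["torque"],round(s["grip_width"],4),s["grip_force"])
D=np.load("wp.npz"); R=Rot.from_quat(D["q"]); p=D["p"]
G=p+R.apply([-.0157,-.0047,.170]); Rg=R*Rot.from_euler("z",2.0,degrees=True); q=Rg.as_quat(); n=-Rg.as_matrix()[:,2]
print("grasp",G,n,Rg.as_matrix()[:,0])
r.reach(G+n*.09,q); command_gripper(.05,100); r.move_straight(G+n*.02,speed=.12); r.hold(.2); st("near")
print(r.move_straight(G,speed=.06,max_force=12)); r.hold(.2); st("at")
command_gripper(0,100); r.hold(.2); st("grip")
r.move_straight(G+n*.05,speed=.06); st("lift")
im,_=optics.get_image("side"); save("lift.png",im)
E
```

```text
grasp [ 0.4924 -0.2638  0.1133] [-0.5712  0.0254  0.8204] [ 0.0424  0.9991 -0.0015]
near 21.84 [ 0.4809 -0.2636  0.1304] [ 0.5328 -0.3463 -0.2685] [ 0.0533  0.2844 -0.0032] 0.0498 0.0
False
at 22.52 [ 0.4924 -0.2639  0.1136] [-0.7862  0.3071 -0.0791] [0.0421 0.3169 0.058 ] 0.0501 0.0
grip 23.18 [ 0.4919 -0.2638  0.1131] [-5.0267  1.0777  2.5181] [-0.0942  0.5618  0.0439] 0.0085 97.50813603401184
lift 24.16 [ 0.4638 -0.2624  0.154 ] [-0.6458 -0.9328 -6.3767] [0.0474 0.9454 0.0219] 0.0085 97.39997506141663
```

View pics/lift.png

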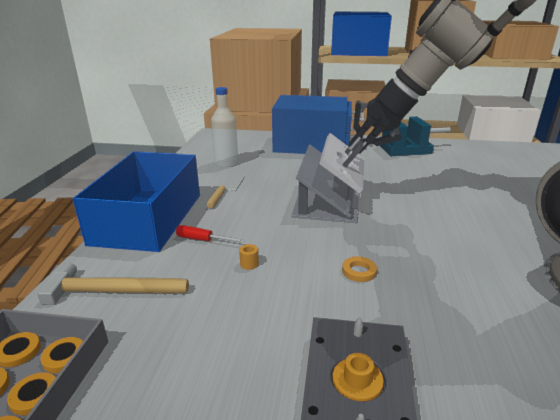

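The plate is clear of the rest at about (345,155), held with its full weight of 6.4 N. I carry it over the mould and measure it in the hand.

```bash
python3 - <<'E'
from h import *
np.set_printoptions(suppress=True,precision=4)
def st(l): s=r.read_state(); print(l,round(s["time_s"],2),s["eef_pos"],s["contact_force"],s["torque"],round(s["grip_width"],4),s["joint_positions"])
p=r.read_state()["eef_pos"]; qd=[.7071068,.7071068,0,0]
r.move_straight(p+[0,0,.1],speed=.12); st("up")
r.reach([.45,-.12,.27],qd); st("level"); r.reach([.4639,.2973,.22],qd); r.hold(.4); st("over")
s=r.read_state(); im,P=cloud("wrist"); save("hand.png",im); np.savez("hand.npz",im=im,P=P,p=s["eef_pos"],q=s["eef_rot"])
E
```

```text
up 25.19 [ 0.4635 -0.2619  0.2529] [ 0.188   0.4806 -6.189 ] [-0.0077  0.9174 -0.0234] 0.0087 [-0.9017  0.1625  1.9402  0.6946  0.7414 -1.3124]
level 26.05 [ 0.45   -0.1198  0.2692] [-0.9776 -0.6981 -6.488 ] [-0.0258  0.0093 -0.0093] 0.0083 [-0.426   0.2224  1.6551  0.0018  1.2647 -0.4272]
over 28.0 [0.4641 0.297  0.2201] [ 0.4709 -0.2339 -6.0957] [-0.0351  0.0429  0.0277] 0.0088 [ 0.4302  0.4199  1.5089 -0.      1.2127  0.4308]
```

View pics/hand.png

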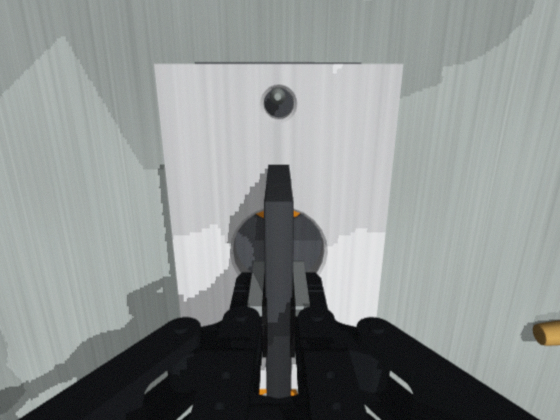

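The far hole is at (279,102), with the pin tip visible through it. Now I measure the plate's pose in the hand.

```bash
python3 - <<'E'
from h import *
np.set_printoptions(suppress=True,precision=4)
D=np.load("hand.npz");im=D["im"].astype(int);P=D["P"];p=D["p"]
k=(im.min(-1)>110)&(abs(P[...,2]-.181)<.012);n_,l,s_,_=cv2.connectedComponentsWithStats(k.astype(np.uint8));k=l==1+np.argmax(s_[1:,4])
Q=P[k];A=np.c_[Q[:,:2]-p[:2],np.ones(len(Q))];c=np.linalg.lstsq(A,Q[:,2],rcond=None)[0];print("plane slopes, z at TCP",c)
n=np.array([-c[0],-c[1],1]);W=onplane(p,D["q"],n,c[2]-c[0]*p[0]-c[1]*p[1])
# hole
g=im.max(-1); box=np.zeros_like(k);box[80:126,255:303]=1
h=(~k)&box; e=cv2.fitEllipse(cv2.findContours(h.astype(np.uint8),0,1)[0][0]); print("hole px",e)
u,v=map(lambda x:int(round(x)),e[0]); print("hole world-TCP",(W[v,u]-p),"circ",[x for x in cv2.minEnclosingCircle(W[h][:,:2].astype(np.float32))],"P-median rel")
# bore
rows=range(110,160,5)
L=[];Rr=[]
for v in rows:
    us=np.where(k[v])[0]; L.append(W[v,us.min()]-p);Rr.append(W[v,us.max()]-p)
L=np.array(L);Rr=np.array(Rr)
print("edges: left x=",np.polyfit(L[:,1],L[:,0],1),"right",np.polyfit(Rr[:,1],Rr[:,0],1))
us=range(180,390,10);T=np.array([W[np.where(k[:,u])[0].min(),u]-p for u in us]);f=np.polyfit(T[:,0],T[:,1],1);print("far edge",f)
print("y step of px",W[100,279]-W[101,279])
# pin tip through hole
kp=box&(P[...,2]>.045)&(P[...,2]<.075);print("pin",kp.sum(),P[kp].mean(0) if kp.any() else 0)
E
```

```text
plane slopes, z at TCP [0.0001 0.002  0.1702]Traceback (most recent call last):
  File "<stdin>", line 9, in <module>
cv2.error: OpenCV(4.12.0) /io/opencv/modules/imgproc/src/shapedescr.cpp:361: error: (-201:Incorrect size of input array) There should be at least 5 points to fit the ellipse in function 'fitEllipseNoDirect'
```

```bash
python3 - <<'E'
from h import *
np.set_printoptions(suppress=True,precision=4)
D=np.load("hand.npz");im=D["im"].astype(int);P=D["P"];p=D["p"]
k=(abs(P[...,2]-.170)<.006);n_,l,s_,_=cv2.connectedComponentsWithStats(k.astype(np.uint8));k=l==1+np.argmax(s_[1:,4])
Q=P[k];A=np.c_[Q[:,:2]-p[:2],np.ones(len(Q))];c=np.linalg.lstsq(A,Q[:,2],rcond=None)[0];print("slopes,z",c,len(Q))
n=np.array([-c[0],-c[1],1]);W=onplane(p,D["q"],n,c[2]-c[0]*p[0]-c[1]*p[1])
hp=(P[...,2]<.166);hp[:78]=hp[126:]=0;hp[:,:255]=hp[:,303:]=0
for M,nm in((P,"P"),(W,"W")):
    f=np.float32
    # hole rim: plate pixels adjacent to hole
    rim=cv2.dilate(hp.astype(np.uint8),np.ones((3,3)))>0; rim&=k
    q=M[rim]-p; a=np.c_[2*q[:,:2],np.ones(len(q))];x=np.linalg.lstsq(a,(q[:,:2]**2).sum(1),rcond=None)[0]
    print(nm,"hole rel TCP",x[:2],"rad",np.sqrt(x[2]+x[:2]@x[:2]),len(q))
    L=[];R=[]
    for v in range(90,190,4):
        us=np.where(k[v])[0]; L.append(M[v,us.min()]-p);R.append(M[v,us.max()]-p)
    L=np.array(L);R=np.array(R); print(nm,"edges",np.polyfit(L[:,1],L[:,0],1),np.polyfit(R[:,1],R[:,0],1))
    T=np.array([M[np.where(k[:,u])[0].min(),u]-p for u in range(180,390,6)]);print("far edge",np.polyfit(T[:,0],T[:,1],1))
E
```

```text
slopes,z [0.0002 0.0024 0.1701] 45659
P hole rel TCP [0.0007 0.0751] rad 0.00714678119581072 148
P edges [-0.0025 -0.0539] [0.0026 0.0553]
far edge [-0.0001  0.0916]
W hole rel TCP [0.0007 0.0752] rad 0.00704672575696185 148
W edges [-0.0008 -0.0541] [-0.001   0.0555]
far edge [-0.0004  0.0916]
```

```bash
cat > low.py <<'E'
from h import *
np.set_printoptions(suppress=True,precision=4)
def st(l): s=r.read_state(); print(l,round(s["time_s"],2),s["eef_pos"],s["contact_force"],s["torque"],round(s["grip_width"],4)); return s
T=np.array([.4635,.2975])
r.move_straight([*T,.138],speed=.1); r.hold(.4); s=st("above")
e=T-s["eef_pos"][:2]; print("err",e)
C=T+e
for z,f in((.122,10),(.110,10),(.1035,10)):
    hit=r.move_straight([*C,z],speed=.03,max_force=f); s=st(f"{z} {hit}")
    if hit: break
im,P=cloud("wrist"); save("low.png",im)
E
python3 low.py
```

```text
above 29.42 [0.4635 0.2975 0.1382] [-1.378  -0.2557 -5.4192] [-0.0025  0.0321 -0.0062] 0.0088
err [-0. -0.]
0.122 False 30.1 [0.4635 0.2975 0.122 ] [ 1.0004  0.2406 -6.8103] [ 0.0081 -0.0008 -0.0353] 0.0084
0.11 False 30.65 [0.4634 0.2975 0.1098] [-0.4821 -0.1549 -5.3772] [0.0099 0.0223 0.0318] 0.0087
0.1035 False 31.02 [0.4634 0.2974 0.1033] [-0.2136  0.0456 -5.6696] [-0.0424 -0.0344 -0.0243] 0.0086
```

Both pins are in with almost no side force. Now I lower it until it makes contact, check, and release.

```bash
python3 - <<'E'
from h import *
np.set_printoptions(suppress=True,precision=4)
def st(l): s=r.read_state(); print(l,round(s["time_s"],2),s["eef_pos"],s["contact_force"],s["torque"],round(s["grip_width"],4))
p=r.read_state()["eef_pos"]
print(r.move_straight([p[0],p[1],.0985],speed=.01,max_force=6)); st("contact"); r.hold(.3); st("settled")
E
```

```text
True
contact 31.32 [0.4635 0.2975 0.1029] [0.0327 0.3083 6.1797] [-0.0905  0.0161 -0.0164] 0.0087
settled 31.62 [0.4635 0.2976 0.1029] [0.1945 0.3135 6.8708] [-0.0906 -0.0224  0.0178] 0.0086
```

```bash
python3 - <<'E'
from h import *
np.set_printoptions(suppress=True,precision=4)
command_gripper(.045,20); r.move_straight([.4635,.2975,.2],speed=.1); r.reach([.463,.2975,.30],[.7071068,.7071068,0,0]); r.hold(.3)
s=r.read_state();im,P=cloud("wrist"); print(s["time_s"])
k=(abs(P[...,2]-.053)<.008)&(abs(P[...,0]-.4639)<.052)&(abs(P[...,1]-.2975)<.09)&(im.min(-1)>90)
Q=P[k]; A=np.c_[Q[:,:2]-[.4639,.2975],np.ones(len(Q))];print("plate top slopes,z",np.linalg.lstsq(A,Q[:,2],rcond=None)[0],len(Q),Q[:,:2].min(0),Q[:,:2].max(0))
a=optics.get_image("side")[0];b=optics.get_image("scene")[0]
save("fin.png",np.hstack([a[220:420,180:460],b[140:340,240:520]]).repeat(2,0).repeat(2,1)[:, :1120])
x=cv2.imread("pics/fin.png"); cv2.imwrite("pics/fin.png",cv2.resize(x,(798,285)))
cv2.imwrite("pics/fin.png",cv2.vconcat([cv2.imread("pics/fin.png"),cv2.resize(cv2.cvtColor(im[30:290],cv2.COLOR_RGB2BGR),(798,310))]))
E
```

```text
33.9917
plate top slopes,z [ 0.     -0.      0.0529] 14250 [0.4119 0.2075] [0.5159 0.3868]
```

View pics/fin.png

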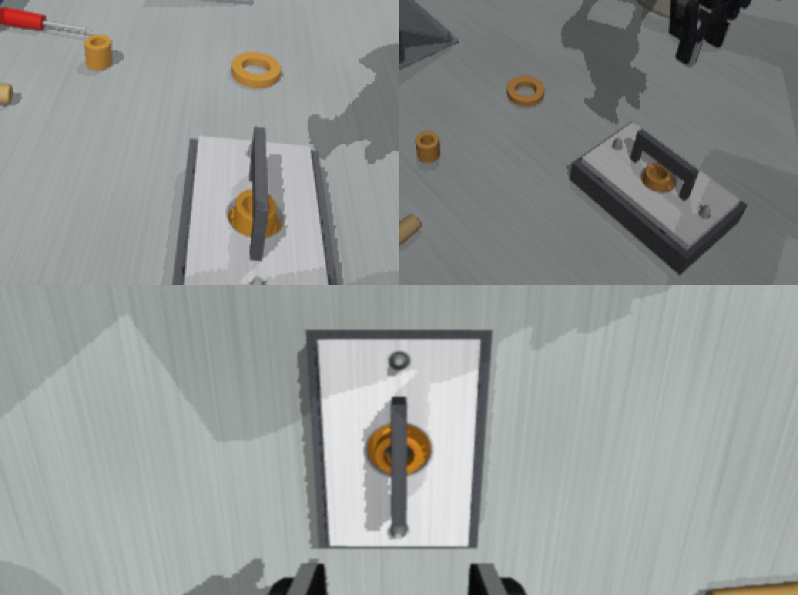

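The plate lies flush: its slope is zero and its top reads 0.0529, or 0.052 after the offset. Both pins show through the holes, the collar is centred in the bore, and the ring and bush have not moved.

```bash
python3 -c "
from workcell import r
print(r.finish_job())"
```

```text
the job is handed in; nothing more can be done
None
```

The collar is seated flange down in the nest, the top plate lies flush over both pins, the ring, bush and scriber were not touched, and the job was handed in at about 34 s of the 67 s allowed.

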